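# Stand the inspection mirror under the guide rollers

### The job

Take the blue inspection mirror from its slanted rest: first fold its orange leg out to the stop, then stand the mirror on the table on its leg, in front of the roller guide with the leg towards the rollers. Then slide it standing, leg first, under the white rollers until its bottom edge rests on the yellow strip, centred and square with it. Set it down gently, do not let it topple or bang into the guide, and leave the oil bottle, spool, wrench, screw tray and jar where they are.

Things in the scene. Friction and masses are not known exactly. Their poses are not given: they have to be found in the camera images.
- mirror: Inspection mirror: panel 14 mm thick, 140 mm wide, 150 mm tall, blue frame, about 0.42 kg. Origin: middle of its bottom edge, mid-thickness. z runs up the panel, y along its width, -x out of the glass, +x out of the grey back (surface at x = +7 mm) that carries the leg. Starts on the rest, glass against the slope, back facing up, z leaning 30 degrees from vertical towards -x.
- mirror_bottom (a point): Middle of the mirror's bottom edge (the mirror's origin). Standing on its fully opened leg, the mirror leans towards its +x by 33 degrees from vertical; this point is then 4 mm above the table, the tab's end 175 mm above it, and the foot 115 mm behind (+x of) the bottom edge.
- mirror_tab (a point): Middle of the yellow grip tab, a flat upright fin on the middle of the mirror's top edge: 12 mm thick along the mirror's y, 22 mm along its x, rising 45 mm above the top edge. The point is 175 mm up from the bottom edge and 20 mm below the tab's end. Pinch it across its thickness, from any tilt.
- leg (a joint): Angle of the orange leg (kickstand) on the mirror's back: 0 folded flat along the back, 1.047 rad (60 degrees) at its stop, fully open. It turns about an axis along the mirror's y; opening swings the foot away from the back (+x) and up. It is stiff (0.11 N m of friction) and stays where left.
- leg_hinge (a point): Hinge of the leg, on the mirror's middle line 110 mm up from the bottom edge and 16 mm behind the mirror's mid-plane (x = +16 mm).
- leg_mid (a point): Point on the centre line of the leg's bar, 60 mm from the hinge: a place to pinch it. The bar is 14 mm wide along the mirror's y and 14 mm deep; folded, its underside is 2 mm off the back, its outer side 16 mm off the back.
- leg_foot (a point): Middle of the smooth white nylon foot (it glides easily on the table), a crossbar 70 mm long along the mirror's y and 12 mm in diameter, at the end of the leg 92 mm from the hinge.
- rest: Fixed steel rest, 120 mm wide: a plate sloping 30 degrees from vertical, with a ledge that carries the mirror's bottom edge 30 mm above the table and a 4 mm blue lip along it. Origin on the table below the ledge; x horizontal from the slope to the open side, y along the ledge. The plate reaches 115 mm up the mirror, leaving top and tab free; plate and base reach 115 mm back (-x).
- guide: Fixed roller guide: three white rollers across two steel arms on posts, open in front. Origin: centre of the yellow strip on the table, 40 mm along x, 140 mm along y. x points in under the rollers, y along them. Rollers: lowest point 195 mm, arm tops 225 mm above the table; arms start at x = 60 mm, are 216 mm apart; posts and beam at x = 207 mm. The mirror's +x must end along the guide's x.
- oil: Yellow oil bottle with red cap, 56 mm wide, 130 mm tall; origin under its middle. Leave alone.
- spool: White flanged spool, 68 mm wide, 55 mm tall; leave alone.
- wrench: Steel wrench 170 mm long lying on the table; leave alone.
- screwtray: Small open blue tray 110 x 80 mm, 35 mm tall; leave alone.
- jar: Amber jar with white lid, 64 mm wide, 85 mm tall; leave alone.

How it is judged (in metres and radians):
On the way, in this order (a step that is already met when the one before it is completed fails the run):
1. the leg is folded out (at least 0.9 rad) (value of joint leg above 0.9 rad), for 0.2 s.
2. the mirror stands on the table on its bottom edge and its leg, clear of the rollers (value of joint leg above 0.9 rad and height (world z) of each of mirror_bottom, leg_foot below 0.015 m and angle between mirror's own z axis and vertical between 0.42 and 0.72 rad and x of mirror_tab in the frame of guide below 0.05 m), for 0.2 s.
At the end, for the whole second after the job is handed in: The leg is out (over 0.9 rad), the mirror stands still on the table on its bottom edge and white foot, its leg in under the rollers, its bottom edge on the strip: its middle within 20 mm of the strip's centre line along the guide's x and 25 mm along its y, square within 0.2 rad (value of joint leg above 0.9 rad and height (world z) of each of mirror_bottom, leg_foot below 0.015 m and angle between mirror's own z axis and vertical between 0.42 and 0.72 rad and x of mirror_bottom in the frame of guide between -0.02 and 0.02 m and y of mirror_bottom in the frame of guide between -0.025 and 0.025 m and angle between the y axis of mirror and the y axis of guide, either way round below 0.2 rad and x of leg_foot in the frame of guide above 0.06 m and linear speed of mirror below 0.02 m/s and angular speed of mirror below 0.1 rad/s); the robot touches nothing.
It fails at once if the oil bottle, spool, wrench, tray or jar is moved by more than 30 mm (distance of any of oil, spool, wrench, screwtray, jar from where it was at the start of the episode above 0.03 m).
It fails at once if the mirror topples (z axis more than 1.25 rad from vertical) (angle between mirror's own z axis and vertical above 1.25 rad).
It fails at once if the mirror is dropped or slammed on the table (its bottom edge lower than 20 mm while moving faster than 0.5 m/s) (height (world z) of mirror_bottom below 0.02 m and linear speed of mirror above 0.5 m/s).
It fails at once if the mirror bangs into the guide (over 10 N) (contact force between mirror and guide above 10 N).
It also fails if it takes over 72 s, if anything falls off the work surface, if the arm or the gripper's body presses on something with over 40 N, if the wrist force passes 120 N, or if a joint passes its speed limit or range.

### The arm

A 6-joint arm with a two-finger parallel gripper is mounted at the origin on the work surface. World frame = base frame: x ahead of the robot, y to its left, z up, the work surface at z = 0. Lengths are in m, angles in degrees, forces in N, time in s.
With the tool pointing down it reaches from about 0.4 to 0.825 m from the base axis. Payload 7 kg.
Tool frame: the origin (TCP) lies midway between the tips of the shut fingers; the grasp point (between the pads) lies 19 mm behind it; z points along the fingers, y is the line along which they close (so a half turn about z gives the same grasp; the last joint's range is limited). The gripper opens to 88 mm and grips with 3 to 60 N. Pads are 19 mm wide; open, the fingers measure 130 mm over their backs; the gripper's body (78 mm by 193 mm) begins 47 mm behind the grasp point.
Start: joints at [91.851, 20.546, 0.682, 0, -70.136, -16.507], TCP at [0.171, 0.653, 0.227] pointing down, gripper open.
Joint ranges: [-176.03, 176.03], [-82.01, 121.73], [-58.28, 71.71], [-173.87, 95.51], [-174.79, -0.11], [-173.66, 173.66]. Speed limits (degrees/s): [136.94, 136.94, 172.46, 180, 180, 180].

### API

Orientations are given as [roll, pitch, yaw] about the fixed x, y, z axes, in that order (R = Rz(yaw) Ry(pitch) Rx(roll)).
In Python, from plant import telemetry, viewer, workorder gives the robot as it stands. The module is installed in compiled form; this text tells all that it offers.
- The arm moves only by the tool carry_out, never from a script. Its argument "rows" is a list of rows, each a list of 6 numbers: the shift along the tool's x, y, z in m, then the turn, a rotation vector about the tool's x, y, z in rad. In form: [[tx, ty, tz, ax, ay, az], ...]. A call has 1 to 8 rows; each row is the pose to reach, as a shift and turn from the pose commanded when the call began, along the tool's axes at that moment; what a row does not reach only later rows make up. A row lasts 1/8 s, in which the tool goes at most 62.5 mm and 10.7 degrees, less where a joint would pass 70% of its speed; a pose out of reach is approached as far as the arm can. A call with a gripper value outside its range is refused whole. "grip" is the gripper's target within -1 to 1 (fully open at 1, half-way at 0, shut at -1), set as the call begins (left out, the last holds). The fingers move at their own pace and stop on an object; the grip force is fixed at half the most. Time passes only in rows, so rows that repeat a pose let the fingers close. It gives the time, the measured TCP pose, the force, the opening and the grip force at its end, in the units of the state.
- telemetry.get_obs(): the state, without advancing time (a new reading comes with each control period).
- viewer.snapshot(name): name is "side" or "top" or "wrist"; returns the picture (480x640x3 uint8, red, green, blue); there is no depth.
- viewer.camera_info(name): a dict with "intrinsics" (3x3 intrinsics, pixels), "extrinsics" (4x4, takes a point from camera to world coordinates); the wrist camera has in their place "tool_from_camera" (4x4, takes a point from camera to tool coordinates, whose origin is the TCP and whose axes are the flange's). Camera axes: x right, y down, z forward; pixel columns grow to the right and rows downward; lengths in m; the calibration is good to about 2 mm. A picture is of the moment at which its call begins: read the wrist's pose just before it. camera_info takes no time and is no camera call.
- workorder.close_job(): hands the job in; it is judged then, once.
The state is a dict: "clock": time; "joint_pos": joint angles; "qvel": joint speeds; "tau": joint torques, N m; "tool_pos": TCP position; "orientation": TCP orientation; "force": force on the tool from outside, world axes, zero at the start; "moment": the same for the moment, N m; "opening": finger opening in m; "gripper_force": force on a finger pad.
Only numpy, scipy, OpenCV 4.12 (cv2) and the standard library are available. Lean on these libraries where they do the work, as an engineer would, in place of code of your own. Each camera call takes 0.05 s, during which the arm holds its last target. There are 200 camera calls.

## Working session

There is one attempt and no reset: what is moved stays moved. The work goes in short steps, Python scripts to look and compute and a tool call to move; the robot and the scene stay as the last step left them, time stands still between calls to the robot, and variables do not carry over. Pictures are saved under pics/ and viewed, at most 10 in all, crops included, and the job is handed in when it is done.

Besides the shell and the picture viewer there is one more tool, called after "Request:" as name([rows], argument=value, ...), one row to a line, values as JSON. carry_out: Moves the arm, as the interface text tells. Its arguments: {"type":"object","properties":{"rows":{"type":"array"},"grip":{"type":"number"}},"required":["rows"]}

```bash
mkdir -p pics; python3 - <<'E'
from plant import telemetry, viewer
import cv2,numpy as np
np.set_printoptions(precision=4,suppress=True)
print(telemetry.get_obs())
for n in("side","top"):
    i=viewer.camera_info(n);print(n,i)
    cv2.imwrite(f"pics/{n}0.png",viewer.snapshot(n)[:,:,::-1])
print(viewer.camera_info("wrist"))
E
```

```text
{'clock': 0.0, 'joint_pos': array([ 91.8488,  20.5903,   0.6345,  -0.0222, -70.136 , -16.5069]), 'qvel': array([ 0.0056,  0.0412,  0.0644, -0.1371, -0.0169,  0.0436]), 'tau': array([ -0.0008, -58.2711,  29.3055,   6.9973,   0.007 ,  -0.0002]), 'tool_pos': array([0.1707, 0.6526, 0.2256]), 'orientation': array([179.9059,  -0.0061, -14.6657]), 'force': array([ 0.7295, -0.4276, -0.4692]), 'moment': array([ 0.0308,  0.0164, -0.0276]), 'gripper_force': 0.0, 'opening': 0.08729218351387548}
side {'intrinsics': array([[478.4115,   0.    , 327.5105],
       [  0.    , 478.4115, 236.595 ],
       [  0.    ,   0.    ,   1.    ]]), 'extrinsics': array([[ 0.7365, -0.3375,  0.5862,  0.0756],
       [-0.6763, -0.3823,  0.6297, -0.5209],
       [ 0.0116, -0.8602, -0.5098,  0.6252],
       [ 0.    ,  0.    ,  0.    ,  1.    ]])}
top {'intrinsics': array([[511.2002,   0.    , 317.9428],
       [  0.    , 511.2002, 231.2909],
       [  0.    ,   0.    ,   1.    ]]), 'extrinsics': array([[-0.0216, -0.9901,  0.1387,  0.4805],
       [-0.9998,  0.0219,  0.0003,  0.0404],
       [-0.0034, -0.1387, -0.9903,  1.091 ],
       [ 0.    ,  0.    ,  0.    ,  1.    ]])}
{'intrinsics': array([[375.0821,   0.    , 324.6909],
       [  0.    , 375.0821, 232.8972],
       [  0.    ,   0.    ,   1.    ]]), 'tool_from_camera': array([[-0.    , -0.9526, -0.3042,  0.0819],
       [ 1.    , -0.    , -0.    ,  0.0005],
       [ 0.    , -0.3042,  0.9526, -0.1578],
       [ 0.    ,  0.    ,  0.    ,  1.    ]])}
```

View pics/top0.png

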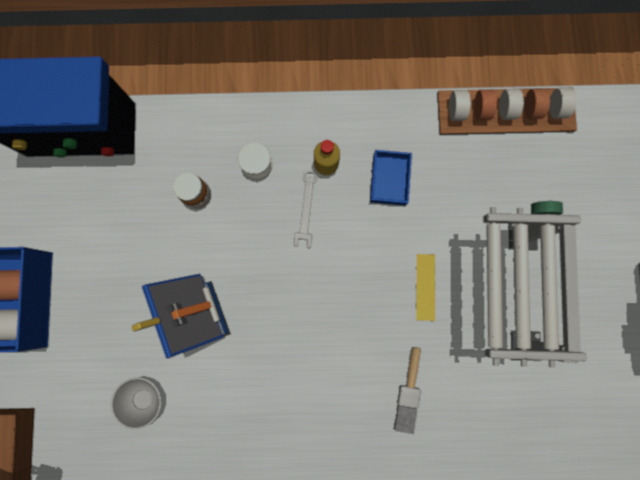

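View pics/side0.png

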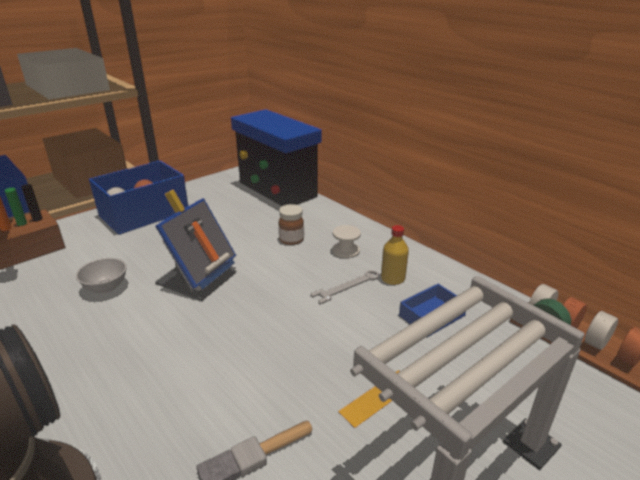

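The top view shows the mirror on its rest around (185,315): tab at (147,324), leg from (175,315) to (208,307), white foot at (210,305). The strip is at (426,287), with the guide on its right opening to the left. In the side view the tab is at (175,200), the foot at (216,263) and the strip at (365,405).

```bash
cat >h.py <<'E'
import cv2,numpy as np
from scipy.spatial.transform import Rotation as Ro
from plant import telemetry, viewer
np.set_printoptions(precision=4,suppress=True)
def ray(n,uv):
    i=viewer.camera_info(n);K,E=i["intrinsics"],i["extrinsics"]
    d=E[:3,:3]@np.linalg.solve(K,[uv[0],uv[1],1]);return E[:3,3],d
def onz(n,uv,z):
    o,d=ray(n,uv);return o+d*(z-o[2])/d[2]
def tri(ut,us):
    (a,d),(b,e)=ray("top",ut),ray("side",us)
    s=np.linalg.lstsq(np.c_[d,-e],b-a,rcond=None)[0];p,q=a+d*s[0],b+e*s[1]
    return (p+q)/2,np.linalg.norm(p-q)
def blob(img,lo,hi,box):
    x0,y0,x1,y1=box;m=cv2.inRange(cv2.cvtColor(img,cv2.COLOR_BGR2HSV),lo,hi)
    k=np.zeros_like(m);k[y0:y1,x0:x1]=m[y0:y1,x0:x1]
    n,l,s,c=cv2.connectedComponentsWithStats(k)
    j=1+np.argmax(s[1:,4]);pts=np.argwhere(l==j)[:,::-1].astype(np.float32)
    return c[j],s[j,4],cv2.minAreaRect(pts)
def move(pt,R):  # goal TCP pose -> row from current pose
    o=telemetry.get_obs();Rc=Ro.from_euler("xyz",o["orientation"],degrees=True)
    return np.r_[Rc.inv().apply(np.array(pt)-o["tool_pos"]),(Rc.inv()*R).as_rotvec()]
E
python3 - <<'E'
from h import *
T=cv2.imread("pics/top0.png");S=cv2.imread("pics/side0.png")
Y=((18,90,60),(35,255,255));O=((3,120,80),(16,255,255));W=((0,0,130),(180,90,255))
st=blob(T,*Y,(405,245,445,330));print("strip",st)
print([onz("top",p,0) for p in cv2.boxPoints(st[2])],onz("top",st[0],0))
r={}
for n,m,bt,bs in(("tab",Y,(125,310,165,335),(160,185,190,215)),("leg",O,(165,295,215,325),(185,220,225,268)),("foot",W,(200,285,218,323),(200,250,235,280))):
    t=blob(T,*m,bt);s=blob(S,*m,bs);r[n]=t;print(n,t,s,tri(t[0],s[0]))
a,b=onz("top",r["foot"][0],.0536),onz("top",r["tab"][0],.182);d=a-b
print(a,b,d,np.degrees(np.arctan2(d[1],d[0])))
E
```

```text
strip (array([425.413 , 286.9373]), np.int32(1196), ((425.0, 287.0), (66.0, 18.0), 90.0))
[array([ 0.5797, -0.168 ,  0.    ]), array([ 0.5788, -0.2065,  0.    ]), array([ 0.4397, -0.1991,  0.    ]), array([ 0.4405, -0.1613,  0.    ])] [ 0.5092 -0.1846  0.    ]
tab (array([145.4094, 323.7251]), np.int32(171), ((145.5413055419922, 323.63763427734375), (6.130089282989502, 28.44744110107422), 73.3007583618164)) (array([174.2958, 200.7465]), np.int32(213), ((174.54144287109375, 201.14247131347656), (22.818157196044922, 9.86147403717041), 59.74356460571289)) (array([0.4499, 0.3483, 0.1786]), np.float64(0.002167678414666955))
leg (array([190.3824, 309.6078]), np.int32(306), ((190.62103271484375, 309.4085998535156), (8.167540550231934, 39.665836334228516), 73.49563598632812)) (array([204.4817, 241.507 ]), np.int32(355), ((203.83824157714844, 240.89706420898438), (44.24663162231445, 8.746428489685059), 59.03623962402344)) (array([0.4735, 0.2891, 0.0971]), np.float64(0.0008930620873179149))
foot (array([210.5263, 303.9013]), np.int32(152), ((210.45545959472656, 304.0155944824219), (34.49802017211914, 4.813677787780762), 70.70995330810547)) (array([217.0424, 261.2627]), np.int32(118), ((217.12002563476562, 261.1600036621094), (4.40000057220459, 27.200000762939453), 53.13010025024414)) (array([0.4826, 0.2594, 0.0577]), np.float64(0.001588649907731993))
[0.4832 0.2598 0.0536] [0.451  0.3466 0.182 ] [ 0.0323 -0.0868 -0.1284] -69.59061000794883
```

```bash
cat >>h.py <<'E'
U=lambda yaw:np.array([np.cos(np.radians(yaw)),np.sin(np.radians(yaw)),0])
K=np.array([0,0,1.])
def tool(yaw,ang): # tool z at angle ang in (U,up) plane, tool y = -(lateral)
    z=np.cos(np.radians(ang))*U(yaw)+np.sin(np.radians(ang))*K
    y=-np.cross(K,U(yaw));return Ro.from_matrix(np.c_[np.cross(y,z),y,z])
E
python3 - <<'E'
from h import *
print(move([.49,.13,.28],tool(-69.7,270)))
E
```

```text
[ 0.4412  0.4248 -0.0536  0.0013 -0.0009  0.9606]
```

Request:
carry_out([
  [0.03,0.03,-0.06,0,0,0.05],
  [0.08,0.08,-0.08,0,0,0.2],
  [0.12,0.12,-0.08,0,0,0.35],
  [0.16,0.16,-0.08,0,0,0.5],
  [0.2,0.2,-0.08,0,0,0.65],
  [0.24,0.24,-0.08,0,0,0.8],
  [0.28,0.28,-0.08,0,0,0.96],
  [0.32,0.32,-0.08,0,0,0.96],
], grip=1)

```text
clock: 1.1
tool_pos: [0.3998, 0.2606, 0.3066]
orientation: [-180.0, 0.0, -69.8]
force: [1.4, 1.2, 0.2]
opening: 0.0875
gripper_force: 0.0
```

```bash
python3 - <<'E'
from h import *
print(move([.497,.215,.114],tool(-69.7,210)),telemetry.get_obs()["joint_pos"])
E
```

```text
[ 0.0764 -0.0754  0.1925 -0.0007 -1.047  -0.0011] [ 56.789   -1.1384 -15.5858  -0.006  -75.5425 -36.5605]
```

Request:
carry_out([
  [0.05,-0.02,0,0,-0.15,0],
  [0.09,-0.04,0.02,0,-0.32,0],
  [0.12,-0.06,0.04,0,-0.5,0],
  [0.14,-0.075,0.07,0,-0.68,0],
  [0.14,-0.075,0.1,0,-0.86,0],
  [0.13,-0.075,0.13,0,-1.047,0],
  [0.1,-0.075,0.17,0,-1.047,0],
  [0.076,-0.075,0.192,0,-1.047,0],
])

```text
clock: 2.1
tool_pos: [0.4951, 0.2166, 0.1105]
orientation: [179.2, 60.2, -70.5]
force: [1.3, 0.6, 1.0]
opening: 0.0875
gripper_force: 0.0
```

```bash
python3 - <<'E'
from h import *
print(telemetry.get_obs())
cv2.imwrite("pics/w1.png",viewer.snapshot("wrist")[:,:,::-1])
print(move([.4759,.2791,.0788],tool(-69.7,210)))
E
```

```text
{'clock': 2.1, 'joint_pos': array([  1.6794,  33.1653,  -3.5418, -55.4917, -85.7218,  39.9458]), 'qvel': array([ 16.4365,   5.3801, -13.1069,  -7.9676,  23.0386,  10.5029]), 'tau': array([ -3.3186, -63.5246,  20.243 ,   1.2756,  -2.5052,   0.0075]), 'tool_pos': array([0.4951, 0.2166, 0.1105]), 'orientation': array([179.2143,  60.1616, -70.5433]), 'force': array([1.2572, 0.6315, 0.9694]), 'moment': array([-2.5908, -1.0421, -0.0256]), 'gripper_force': 0.0, 'opening': 0.08752339776058765}
[-0.0041 -0.0046  0.0689  0.0031  0.0043 -0.0078]
```

View pics/w1.png

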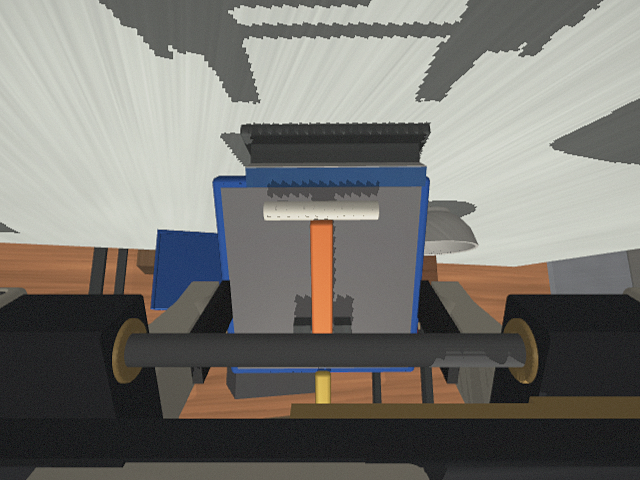

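The wrist view (inverted) shows the leg centred between the fingers at column 321, with the white foot at (321,211) and the tab at (322,385). The gripper is aligned, so I'll go in.

Request:
carry_out([
  [-0.003,-0.003,0.02,0.003,0.004,-0.007],
  [-0.004,-0.003,0.04,0.003,0.004,-0.007],
  [-0.004,-0.003,0.055,0.003,0.004,-0.007],
  [-0.004,-0.003,0.062,0.003,0.004,-0.007],
  [-0.004,-0.003,0.065,0.003,0.004,-0.007],
  [-0.004,-0.003,0.067,0.003,0.004,-0.007],
  [-0.004,-0.003,0.067,0.003,0.004,-0.007],
])

```text
clock: 3.02
tool_pos: [0.4784, 0.2744, 0.0846]
orientation: [-179.1, 59.7, -68.9]
force: [0.3, -1.1, 0.5]
opening: 0.0874
gripper_force: 0.0
```

Request:
carry_out([
  [0,0,0,0,0,0],
  [0,0,0,0,0,0],
  [0,0,0,0,0,0],
  [0,0,0,0,0,0],
  [0,0,0,0,0,0],
  [0,0,0,0,0,0],
  [0,0,0,0,0,0],
  [0,0,0,0,0,0],
], grip=-1)

```text
clock: 4.03
tool_pos: [0.4778, 0.2745, 0.0844]
orientation: [-179.2, 59.8, -68.9]
force: [0.2, 1.2, -1.8]
opening: 0.0134
gripper_force: 30.3
```

```bash
python3 - <<'E'
from h import *
o=telemetry.get_obs();print(o)
c=Ro.from_euler("xyz",o["orientation"],degrees=True)
H=np.array([.4813,.2646,.03])+U(-69.7)*(-.055+.016*.866)+K*(.11*.866+.016*.5)
h=c.inv().apply(H-o["tool_pos"]);print("hinge in tool",h)
for t in np.radians(range(4,65,4)):
    R=Ro.from_rotvec([0,t,0]);print(np.degrees(t),np.r_[h-R.apply(h),0,t,0])
E
```

```text
{'clock': 4.025, 'joint_pos': array([  6.6509,  33.756 ,  -6.4533, -58.4825, -80.1634,  41.5675]), 'qvel': array([ 0.1267,  0.2052, -0.109 ,  0.1749, -0.4363, -0.0582]), 'tau': array([  0.1235, -65.7895,  20.3088,   0.4344,  -1.8654,   0.0641]), 'tool_pos': array([0.4778, 0.2745, 0.0844]), 'orientation': array([-179.1945,   59.755 ,  -68.8908]), 'force': array([ 0.2352,  1.2125, -1.7617]), 'moment': array([-2.8543, -1.1265, -0.1228]), 'gripper_force': 30.282517075538635, 'opening': 0.013398780563024201}
hinge in tool [-0.0577 -0.0003  0.0019]
4.0 [-0.0003  0.     -0.004   0.      0.0698  0.    ]
8.0 [-0.0008 -0.     -0.008   0.      0.1396  0.    ]
12.000000000000002 [-0.0017 -0.     -0.0119  0.      0.2094  0.    ]
16.0 [-0.0028  0.     -0.0158  0.      0.2793  0.    ]
20.0 [-0.0041 -0.     -0.0196  0.      0.3491  0.    ]
24.000000000000004 [-0.0058  0.     -0.0233  0.      0.4189  0.    ]
28.0 [-0.0076  0.     -0.0268  0.      0.4887  0.    ]
32.0 [-0.0098  0.     -0.0303  0.      0.5585  0.    ]
36.0 [-0.0121 -0.     -0.0335  0.      0.6283  0.    ]
40.0 [-0.0147  0.     -0.0366  0.      0.6981  0.    ]
44.0 [-0.0175  0.     -0.0395  0.      0.7679  0.    ]
48.00000000000001 [-0.0205 -0.     -0.0422  0.      0.8378  0.    ]
52.0 [-0.0237  0.     -0.0447  0.      0.9076  0.    ]
56.0 [-0.027   0.     -0.047   0.      0.9774  0.    ]
59.99999999999999 [-0.0305  0.     -0.049   0.      1.0472  0.    ]
64.0 [-0.0341  0.     -0.0507  0.      1.117   0.    ]
```

Request:
carry_out([
  [-0.0003,0,-0.004,0,0.07,0],
  [-0.0008,0,-0.008,0,0.14,0],
  [-0.0017,0,-0.0119,0,0.209,0],
  [-0.0028,0,-0.0158,0,0.279,0],
  [-0.0041,0,-0.0196,0,0.349,0],
  [-0.0058,0,-0.0233,0,0.419,0],
  [-0.0076,0,-0.0268,0,0.489,0],
  [-0.0098,0,-0.0303,0,0.559,0],
])

```text
clock: 5.03
tool_pos: [0.485, 0.2553, 0.1088]
orientation: [-179.5, 27.7, -69.4]
force: [-1.1, 1.6, -0.1]
opening: 0.013
gripper_force: 30.0
```

Request:
carry_out([
  [-0.0003,0,-0.004,0,0.07,0],
  [-0.0008,0,-0.008,0,0.14,0],
  [-0.0017,0,-0.0119,0,0.209,0],
  [-0.0028,0,-0.0158,0,0.279,0],
  [-0.0041,0,-0.0196,0,0.349,0],
  [-0.0058,0,-0.0233,0,0.419,0],
  [-0.0076,0,-0.0268,0,0.489,0],
  [-0.008,0,-0.0275,0,0.505,0],
])

```text
clock: 6.02
tool_pos: [0.4869, 0.2506, 0.1366]
orientation: [-179.5, -1.2, -69.5]
force: [-1.3, 3.3, -1.1]
opening: 0.0132
gripper_force: 30.0
```

```bash
python3 - <<'E'
from h import *
print(telemetry.get_obs())
cv2.imwrite("pics/s2.png",cv2.resize(viewer.snapshot("side")[100:340,80:400,::-1],None,fx=2,fy=2))
E
```

```text
{'clock': 6.025, 'joint_pos': array([ 48.6917,  12.8744, -23.5101,   1.603 , -53.7466, -29.1489]), 'qvel': array([ 3.5645,  0.3749, -1.885 ,  6.3041, -1.1569, -7.3747]), 'tau': array([ -1.6508, -43.6384,  24.1054,   7.0877,  -0.836 ,  -0.2577]), 'tool_pos': array([0.4869, 0.2506, 0.1366]), 'orientation': array([-179.4952,   -1.1961,  -69.513 ]), 'force': array([-1.2797,  3.3073, -1.0856]), 'moment': array([ 1.5004,  0.4248, -0.0032]), 'gripper_force': 29.991736114025116, 'opening': 0.01316030420530223}
```

View pics/s2.png

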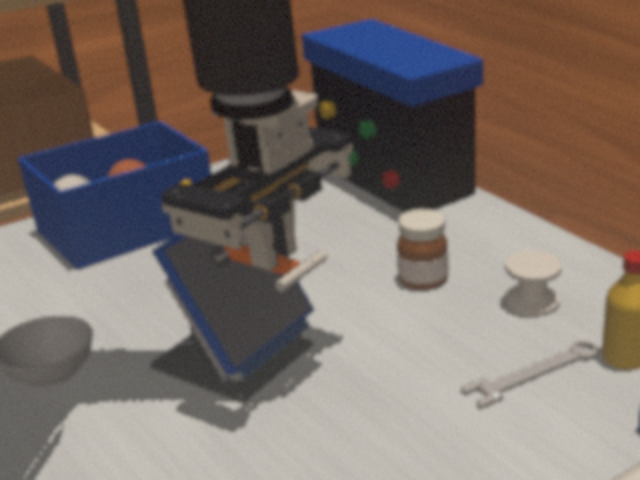

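The side view shows the leg swung out to the stop, about level, with the mirror still on its rest. I'll release and lift clear.

Request:
carry_out([
  [0,0,0,0,0,0],
  [0,0,0,0,0,0],
  [0,0,0,0,0,0],
  [0,0,-0.02,0,0,0],
  [0,0,-0.06,0,0,0],
  [0,0,-0.11,0,0,0],
  [0,0,-0.16,0,0,0],
  [0.06,0,-0.19,0,0,0],
], grip=1)

```text
clock: 7.08
tool_pos: [0.5043, 0.2014, 0.3281]
orientation: [-179.4, -1.1, -69.4]
force: [1.4, 0.1, 0.6]
opening: 0.0854
gripper_force: 0.0
```

```bash
python3 - <<'E'
from h import *
T=viewer.snapshot("top")[:,:,::-1];cv2.imwrite("pics/t3.png",T);S=viewer.snapshot("side")[:,:,::-1]
Y=((18,90,60),(35,255,255))
t=blob(T,*Y,(125,305,165,340));s=blob(S,*Y,(150,180,190,215));print(t,s,tri(t[0],s[0]))
W=((0,0,130),(180,90,255))
B=np.array([.4813,.2646,.03]);zm=-.5*U(-69.7)+.866*K
R=tool(-69.7,300);P=B+.159*zm
print(telemetry.get_obs()["tool_pos"],move(P+.08*zm,R),move(P,R))
E
```

```text
Traceback (most recent call last):
  File "h.py", line 18, in blob
    j=1+np.argmax(s[1:,4]);pts=np.argwhere(l==j)[:,::-1].astype(np.float32)
        ~~~~~~~~~^^^^^^^^^
ValueError: attempt to get argmax of an empty sequence
```

View pics/t3.png

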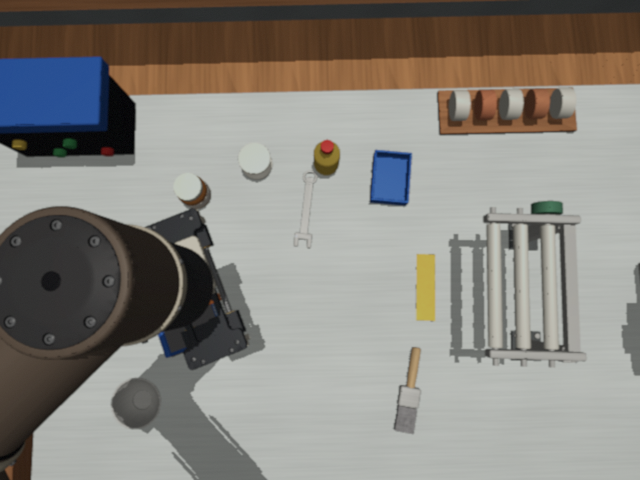

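The arm hides the mirror in the top view. I'll go to the pre-grasp above the tab and use the wrist camera there.

```bash
python3 - <<'E'
from h import *
B=np.array([.4813,.2646,.03]);zm=-.5*U(-69.7)+.866*K
R=tool(-69.7,300);P=B+.159*zm
print(move(P+.08*zm,R))
E
```

```text
[-0.1929  0.0012  0.0887 -0.013   0.5033 -0.0042]
```

Request:
carry_out([
  [-0.05,0,0,-0.004,0.1,0],
  [-0.1,0,0,-0.008,0.22,0],
  [-0.15,0,0.01,-0.013,0.36,-0.004],
  [-0.19,0.001,0.03,-0.013,0.503,-0.004],
  [-0.193,0.001,0.06,-0.013,0.503,-0.004],
  [-0.193,0.001,0.089,-0.013,0.503,-0.004],
  [-0.193,0.001,0.089,-0.013,0.503,-0.004],
])

```text
clock: 8.05
tool_pos: [0.4364, 0.3778, 0.23]
orientation: [179.3, -30.2, -69.3]
force: [-0.5, -0.4, 1.1]
opening: 0.0875
gripper_force: 0.0
```

```bash
python3 - <<'E'
from h import *
B=np.array([.4813,.2646,.03]);zm=-.5*U(-69.7)+.866*K
R=tool(-69.7,300);P=B+.159*zm
print(telemetry.get_obs(),move(P,R))
o=telemetry.get_obs()
W=viewer.snapshot("wrist")[:,:,::-1];cv2.imwrite("pics/w4.png",W)
# predicted tab end pixel
i=viewer.camera_info("wrist");c=Ro.from_euler("xyz",o["orientation"],degrees=True)
for zz in(.195,.15):
    p=c.inv().apply(B+zz*zm-o["tool_pos"]);q=np.linalg.inv(i["tool_from_camera"])@np.r_[p,1];q=i["intrinsics"]@q[:3];print(zz,p,q[:2]/q[2])
E
```

```text
{'clock': 8.05, 'joint_pos': array([ 71.9892,  21.8   , -10.9261,  17.9885, -82.5036, -57.8327]), 'qvel': array([-0.5614, -2.3653,  3.2369,  1.254 , -2.0598,  0.6192]), 'tau': array([  0.449 , -54.9873,  24.976 ,   6.4941,  -0.9222,  -0.1673]), 'tool_pos': array([0.4364, 0.3778, 0.23  ]), 'orientation': array([179.3458, -30.2436, -69.2826]), 'force': array([-0.511 , -0.4394,  1.1393]), 'moment': array([1.6018, 0.53  , 0.0132]), 'gripper_force': 0.0, 'opening': 0.08754961916755583} [ 0.0051 -0.0034  0.0751  0.0078 -0.0043  0.0063]
0.195 [ 0.0053 -0.0031  0.0391] [317.176  257.1203]
0.15 [ 0.0051 -0.0035  0.0841] [317.9543 233.0823]
```

View pics/w4.png

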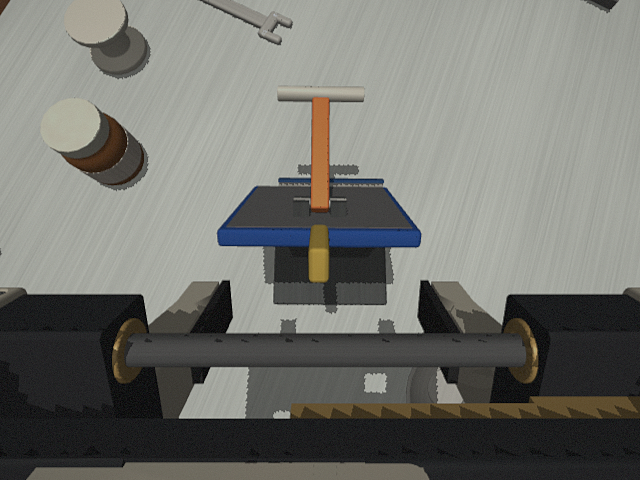

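The wrist view shows the tab centred at column 318, rows 225–283, with the top edge around row 237. That matches the prediction within about 2 mm, so I'll descend and grip.

Request:
carry_out([
  [0.002,-0.003,0.02,0.008,-0.004,0.006],
  [0.003,-0.003,0.04,0.008,-0.004,0.006],
  [0.003,-0.003,0.055,0.008,-0.004,0.006],
  [0.003,-0.003,0.066,0.008,-0.004,0.006],
  [0.003,-0.003,0.073,0.008,-0.004,0.006],
  [0.003,-0.003,0.073,0.008,-0.004,0.006],
])

```text
clock: 8.85
tool_pos: [0.4532, 0.3431, 0.1706]
orientation: [-179.7, -29.8, -69.8]
force: [0.1, 0.0, 0.1]
opening: 0.0873
gripper_force: 0.0
```

Request:
carry_out([
  [0,0,0,0,0,0],
  [0,0,0,0,0,0],
  [0,0,0,0,0,0],
  [0,0,0,0,0,0],
  [0,0,0,0,0,0],
  [0,0,0,0,0,0],
  [0,0,0,0,0,0],
  [0,0,0,0,0,0],
], grip=-1)

```text
clock: 9.85
tool_pos: [0.4532, 0.3432, 0.1706]
orientation: [-179.7, -29.8, -69.8]
force: [-0.2, 0.1, 0.1]
opening: 0.0132
gripper_force: 0.0
```

```bash
python3 - <<'E'
from h import *
o=telemetry.get_obs();print(o["tool_pos"],o["orientation"],o["force"],o["opening"],o["gripper_force"])
R=Ro.from_euler("xyz",o["orientation"],degrees=True)
print("lift", R.inv().apply([0,0,.1]),"away .1 u",R.inv().apply(.1*U(-69.7)))
E
```

```text
[0.4532 0.3432 0.1706] [-179.7351  -29.7964  -69.789 ] [-0.1612  0.1031  0.1431] 0.013223799461662515 0.0
lift [ 0.0497 -0.0004 -0.0868] away .1 u [0.0868 0.0001 0.0497]
```

Request:
carry_out([
  [0,0,0,0,0,0],
  [0,0,0,0,0,0],
  [0,0,0,0,0,0],
])

```text
clock: 10.22
tool_pos: [0.4531, 0.3432, 0.1706]
orientation: [-179.7, -29.8, -69.8]
force: [-1.0, 0.3, 1.6]
opening: 0.0118
gripper_force: 30.0
```

Request:
carry_out([
  [0,0,-0.003,0,0,0],
  [0.002,0,-0.012,0,0,0],
  [0.01,0,-0.03,0,0,0],
  [0.02,0,-0.05,0,0,0],
  [0.035,0,-0.075,0,0,0],
  [0.05,0,-0.1,0,0,0],
  [0.07,0,-0.11,0,0,0],
  [0.07,0,-0.11,0,0,0],
])

```text
clock: 11.22
tool_pos: [0.4551, 0.3369, 0.3021]
orientation: [-179.6, -29.7, -69.9]
force: [-0.2, 0.9, -4.5]
opening: 0.0116
gripper_force: 30.0
```

```bash
python3 - <<'E'
from h import *
o=telemetry.get_obs();print(o["tool_pos"],o["orientation"],o["force"],o["opening"],o["gripper_force"],o["joint_pos"])
cv2.imwrite("pics/w5.png",viewer.snapshot("wrist")[:,:,::-1])
E
```

```text
[0.4551 0.3369 0.3021] [-179.6208  -29.6746  -69.8798] [-0.1832  0.942  -4.549 ] 0.011623008783790854 29.993756711483 [ 69.1728  16.5622  -9.2414  19.2559 -87.3948 -53.8187]
```

View pics/w5.png

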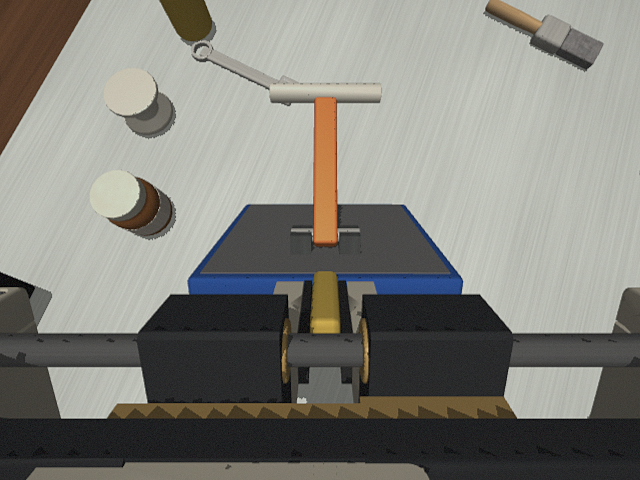

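The wrist view shows the mirror hanging from the tab at (325,300), with the leg out at (325,170) and the foot at (325,93). Next I'll carry it over to the front of the guide.

```bash
python3 - <<'E'
from h import *
from scipy.spatial.transform import Slerp
C=np.array([.5092,-.1846,0]);g=U(-92);B=C-.15*g
zm=.5446*g+.8387*K
P=B+K*.034+.1635*zm;R=tool(-92,237)
o=telemetry.get_obs();c=Ro.from_euler("xyz",o["orientation"],degrees=True);p=o["tool_pos"]
s=Slerp([0,1],Ro.concatenate([c,R]))
wp=[(p+f*(P+[0,0,.08]-p),s(f)) for f in np.arange(1,13)/12]+[(P,R)]
print(P)
print([np.round(np.r_[c.inv().apply(a-p),(c.inv()*r).as_rotvec()],3).tolist() for a,r in wp[:7]])
p,c=wp[6]
print([np.round(np.r_[c.inv().apply(a-p),(c.inv()*r).as_rotvec()],3).tolist() for a,r in wp[7:]])
E
```

```text
[ 0.5113 -0.1237  0.1711]
[[0.031, 0.009, 0.022, 0.001, -0.09, 0.034], [0.061, 0.018, 0.044, 0.001, -0.18, 0.068], [0.092, 0.027, 0.067, 0.002, -0.27, 0.102], [0.123, 0.036, 0.089, 0.002, -0.36, 0.136], [0.153, 0.045, 0.111, 0.003, -0.45, 0.17], [0.184, 0.053, 0.133, 0.004, -0.54, 0.205], [0.214, 0.062, 0.156, 0.004, -0.63, 0.239]]
[[0.039, 0.0, -0.001, 0.001, -0.09, 0.034], [0.078, 0.001, -0.001, 0.001, -0.18, 0.068], [0.117, 0.001, -0.002, 0.002, -0.27, 0.102], [0.156, 0.001, -0.002, 0.002, -0.36, 0.136], [0.194, 0.002, -0.003, 0.003, -0.45, 0.17], [0.204, 0.006, 0.077, 0.003, -0.45, 0.17]]
```

Request:
carry_out([
  [0.015,0.004,0.011,0,-0.045,0.017],
  [0.046,0.013,0.033,0.001,-0.135,0.051],
  [0.077,0.022,0.055,0.002,-0.225,0.085],
  [0.108,0.031,0.078,0.002,-0.315,0.119],
  [0.138,0.04,0.1,0.003,-0.405,0.153],
  [0.169,0.049,0.122,0.004,-0.495,0.187],
  [0.199,0.058,0.145,0.004,-0.585,0.222],
  [0.214,0.062,0.156,0.004,-0.63,0.239],
])

```text
clock: 12.28
tool_pos: [0.4871, 0.0665, 0.2703]
orientation: [-177.0, 6.9, -82.6]
force: [0.7, -0.9, -3.5]
opening: 0.0119
gripper_force: 30.0
```

Request:
carry_out([
  [0.02,0,0,0,-0.045,0.017],
  [0.058,0,-0.001,0.001,-0.135,0.051],
  [0.098,0.001,-0.001,0.001,-0.225,0.085],
  [0.137,0.001,-0.002,0.002,-0.315,0.119],
  [0.175,0.002,-0.003,0.003,-0.405,0.153],
  [0.194,0.002,-0.003,0.003,-0.45,0.17],
  [0.194,0.002,-0.003,0.003,-0.45,0.17],
  [0.194,0.002,-0.003,0.003,-0.45,0.17],
])

```text
clock: 13.28
tool_pos: [0.5109, -0.1225, 0.2503]
orientation: [179.9, 32.9, -92.1]
force: [-0.0, 0.3, -4.0]
opening: 0.0121
gripper_force: 30.0
```

```bash
python3 - <<'E'
from h import *
o=telemetry.get_obs();print(o["tool_pos"],o["orientation"],o["force"],o["opening"],o["gripper_force"],o["joint_pos"])
cv2.imwrite("pics/s6.png",viewer.snapshot("side")[:,:,::-1])
E
```

```text
[ 0.5109 -0.1225  0.2503] [179.8625  32.9485 -92.0574] [-0.0434  0.3388 -3.9931] 0.012144969162530874 29.999542236328125 [-17.2981  14.9344   0.5801 -31.6895 -86.1417  20.4468]
```

View pics/s6.png

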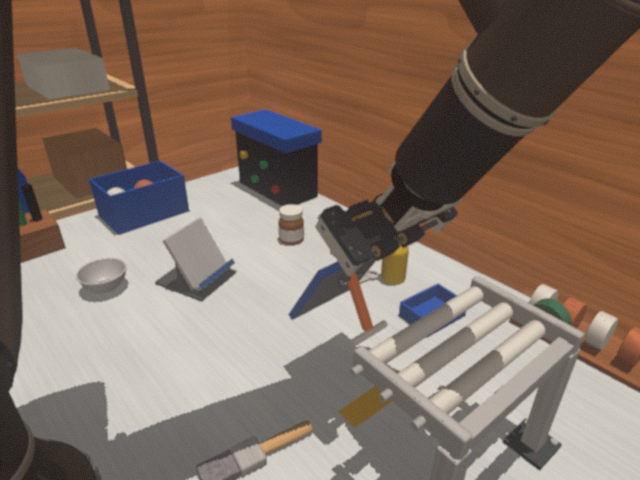

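The side view shows the mirror held tilted in front of the guide, with the leg pointing towards the rollers and everything clear. I'll lower it.

Request:
carry_out([
  [0.008,0,0.0126,0,0,0],
  [0.0218,0,0.0335,0,0,0],
  [0.0354,0,0.0545,0,0,0],
  [0.0436,0,0.0671,0,0,0],
  [0.049,0,0.0755,0,0,0],
  [0.0517,0,0.0797,0,0,0],
  [0.0517,0,0.0797,0,0,0],
])

```text
clock: 14.2
tool_pos: [0.5117, -0.1226, 0.1564]
orientation: [-180.0, 32.9, -91.9]
force: [0.3, 0.7, -3.6]
opening: 0.0119
gripper_force: 30.0
```

Request:
carry_out([
  [0.0011,0,0.0017,0,0,0],
  [0.0022,0,0.0034,0,0,0],
  [0.0033,0,0.005,0,0,0],
  [0.0044,0,0.0067,0,0,0],
  [0.0054,0,0.0084,0,0,0],
  [0.0065,0,0.01,0,0,0],
  [0.0065,0,0.01,0,0,0],
])

```text
clock: 15.08
tool_pos: [0.5114, -0.1225, 0.1442]
orientation: [180.0, 33.0, -92.0]
force: [-0.4, 0.1, -4.2]
opening: 0.012
gripper_force: 30.0
```

```bash
python3 - <<'E'
from h import *
S=viewer.snapshot("side")[:,:,::-1];cv2.imwrite("pics/s7.png",cv2.resize(S[230:420,240:480],None,fx=3,fy=3))
print(telemetry.get_obs()["force"])
E
```

```text
[ 0.4618 -0.607  -4.2981]
```

View pics/s7.png

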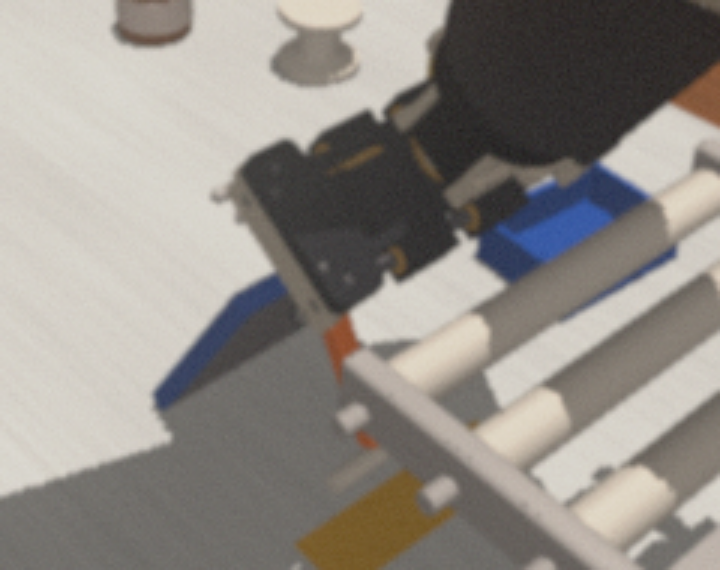

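The side crop shows the foot near (355,475), just short of the strip, with the bottom corner at (155,405) close to the table. The full weight is still on the wrist, so I'll lower further in small steps.

Request:
carry_out([
  [0.0008,0,0.0012,0,0,0],
  [0.0016,0,0.0024,0,0,0],
  [0.0022,0,0.0034,0,0,0],
  [0.0022,0,0.0034,0,0,0],
])

```text
clock: 15.62
tool_pos: [0.5118, -0.1233, 0.1419]
orientation: [-179.9, 32.9, -91.8]
force: [-1.6, -3.4, 8.7]
opening: 0.0118
gripper_force: 30.0
```

Request:
carry_out([
  [0.0008,0,0.0012,0,0,0],
  [0.0016,0,0.0024,0,0,0],
  [0.0016,0,0.0024,0,0,0],
])

```text
clock: 16.0
tool_pos: [0.512, -0.1251, 0.1406]
orientation: [-179.8, 32.8, -91.7]
force: [-5.0, -10.6, 18.9]
opening: 0.0115
gripper_force: 30.0
```

Request:
carry_out([
  [-0.001,0,-0.0015,0,0,0],
  [-0.002,0,-0.003,0,0,0],
  [-0.0028,0,-0.0042,0,0,0],
  [-0.0028,0,-0.0042,0,0,0],
])

```text
clock: 16.5
tool_pos: [0.5114, -0.1222, 0.1421]
orientation: [180.0, 33.0, -92.0]
force: [-1.1, 0.3, -4.0]
opening: 0.0116
gripper_force: 30.0
```

Request:
carry_out([
  [0.0004,0,0.0006,0,0,0],
  [0.0006,0,0.0009,0,0,0],
  [0.0006,0,0.0009,0,0,0],
])

```text
clock: 16.88
tool_pos: [0.5115, -0.1225, 0.1413]
orientation: [180.0, 33.0, -92.0]
force: [-0.1, -0.0, -3.4]
opening: 0.0117
gripper_force: 30.0
```

Request:
carry_out([
  [0,0,0,0,0,0],
  [0,0,0,0,0,0],
  [0,0,0,0,0,0],
  [0,0,0,0,0,0],
  [-0.011,0,-0.017,0,0,0],
  [-0.033,0,-0.05,0,0,0],
  [-0.06,0,-0.092,0,0,0],
  [-0.082,0,-0.126,0,0,0],
], grip=1)

```text
clock: 17.88
tool_pos: [0.5116, -0.1226, 0.2954]
orientation: [-179.8, 32.9, -91.8]
force: [0.3, -0.9, 0.2]
opening: 0.0849
gripper_force: 0.0
```

```bash
python3 - <<'E'
from h import *
g=U(-92)
C=np.array([.5092,-.1846,0])
print(move(C-.24*g+[0,0,.25],tool(-92,270)),telemetry.get_obs()["joint_pos"])
E
```

```text
[-0.1248  0.0001  0.1347 -0.0023  0.5737  0.0017] [-17.2638  13.0767   4.0688 -31.6075 -90.4563  17.7877]
```

Request:
carry_out([
  [-0.03,0,0.02,0,0.1,0],
  [-0.06,0,0.045,0,0.25,0],
  [-0.09,0,0.075,0,0.4,0],
  [-0.12,0,0.11,-0.002,0.574,0.002],
  [-0.125,0,0.135,-0.002,0.574,0.002],
  [-0.125,0,0.135,-0.002,0.574,0.002],
])

```text
clock: 18.62
tool_pos: [0.5167, 0.0582, 0.2465]
orientation: [179.8, 0.0, -91.8]
force: [-0.5, -0.2, 0.5]
opening: 0.0876
gripper_force: 0.0
```

```bash
python3 - <<'E'
from h import *
o=telemetry.get_obs();print(o["tool_pos"],o["orientation"])
cv2.imwrite("pics/w8.png",viewer.snapshot("wrist")[:,:,::-1]);T=viewer.snapshot("top")[:,:,::-1];cv2.imwrite("pics/t8.png",T)
cv2.imwrite("pics/m8.png",np.vstack([cv2.resize(cv2.imread("pics/w8.png"),(400,300)),cv2.resize(T[200:380,260:500],(400,300))]))
E
```

```text
[0.5167 0.0582 0.2465] [179.8106   0.0477 -91.7947]
```

View pics/m8.png

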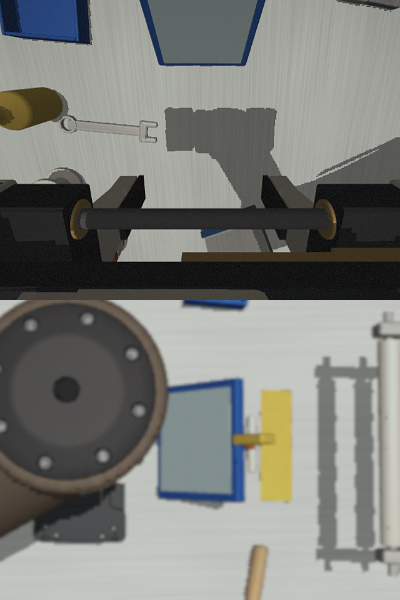

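The mirror now stands on its leg. In the wrist view its bottom edge runs near row 104, columns 256–395; in the top view it sits just left of the yellow strip, with the tab over the strip. I'll measure its bottom edge, and the strip's centre and direction, numerically.

```bash
cat >>h.py <<'E'
def bottom(W,o,box):
    m=cv2.inRange(cv2.cvtColor(W,cv2.COLOR_BGR2HSV),(100,120,40),(125,255,255))
    i=viewer.camera_info("wrist");M=i["tool_from_camera"];c=Ro.from_euler("xyz",o["orientation"],degrees=True)
    P=[]
    for u in range(box[0],box[2]):
        r=np.nonzero(m[box[1]:box[3],u])[0]
        if len(r):
            d=c.apply(M[:3,:3]@np.linalg.solve(i["intrinsics"],[u,box[1]+r[-1],1]));q=o["tool_pos"]+c.apply(M[:3,3])
            P.append(q+d*(.001-q[2])/d[2])
    P=np.array(P);n=len(P);L=np.polyfit(P[n//10:-n//10,0],P[n//10:-n//10,1],1)
    x=(P[0,0]+P[-1,0])/2
    return np.array([x,np.polyval(L,x)]),P[0],P[-1],np.degrees(np.arctan(L[0]))
E
python3 - <<'E'
from h import *
W=cv2.imread("pics/w8.png")
o=dict(tool_pos=np.array([.5167,.0582,.2465]),orientation=[179.8106,.0477,-91.7947])
print(bottom(W,o,(245,60,405,130)))
T=cv2.imread("pics/top0.png");hsv=cv2.cvtColor(T,cv2.COLOR_BGR2HSV)
m=cv2.inRange(hsv,(18,90,60),(35,255,255));p=np.argwhere(m[245:330,405:445])[:,::-1]+[405,245]
w=np.array([onz("top",q,0)[:2] for q in p]);c=w.mean(0);e=np.linalg.svd(w-c,full_matrices=0)[2][0];print("strip",c,np.degrees(np.arctan(e[1]/e[0])))
E
```

```text
(array([ 0.5113, -0.0337]), array([ 0.59  , -0.0667,  0.001 ]), array([ 0.4326, -0.0673,  0.001 ]), np.float64(-2.1626924293446153))
strip [ 0.5094 -0.1846] -2.8634185332804822
```

```bash
python3 - <<'E'
from h import *
g=U(-92.5);C=np.array([.5094,-.1846,0]);R=tool(-92.5,290);lat=np.cross(K,g)*-.002
for x,z in((-.24,.08),(-.24,.017)): print(move(C+x*g+lat+[0,0,z],R))
print(R.inv().apply(g))
E
```

```text
[ 0.0008 -0.0002  0.1678 -0.0004  0.3507  0.0084]
[ 0.0009 -0.0003  0.2308 -0.0004  0.3507  0.0084]
[ 0.9397 -0.      0.342 ]
```

Request:
carry_out([
  [0,0,0.03,0,0.12,0.003],
  [0,0,0.08,0,0.25,0.006],
  [0,0,0.125,0,0.35,0.008],
  [0,0,0.168,0,0.35,0.008],
  [0,0,0.2,0,0.35,0.008],
  [0.001,0,0.22,0,0.35,0.008],
  [0.001,0,0.23,0,0.35,0.008],
  [0.001,0,0.23,0,0.35,0.008],
])

```text
clock: 19.73
tool_pos: [0.5177, 0.0542, 0.0168]
orientation: [180.0, -20.0, -92.6]
force: [-0.1, 0.5, -0.0]
opening: 0.0878
gripper_force: 0.0
```

Request:
carry_out([
  [0.028,0,0.0103,0,0,0],
  [0.0564,0,0.0205,0,0,0],
  [0.0658,0,0.0239,0,0,0],
  [0.0733,0,0.0267,0,0,0],
  [0.0808,0,0.0294,0,0,0],
  [0.0883,0,0.0321,0,0,0],
  [0.0959,0,0.0349,0,0,0],
  [0.1034,0,0.0376,0,0,0],
])

```text
clock: 20.72
tool_pos: [0.5127, -0.0548, 0.0166]
orientation: [180.0, -20.0, -92.4]
force: [-0.0, 2.4, 2.7]
opening: 0.0873
gripper_force: 1.6
```

```bash
python3 - <<'E'
from h import *
o=telemetry.get_obs();print(o["tool_pos"],o["force"])
T=viewer.snapshot("top")[:,:,::-1];cv2.imwrite("pics/t9.png",T)
W=viewer.snapshot("wrist")[:,:,::-1];cv2.imwrite("pics/w9.png",W)
m=cv2.inRange(cv2.cvtColor(W,cv2.COLOR_BGR2HSV),(100,120,40),(125,255,255))
r=np.nonzero(m.sum(1)>2000)[0];print(r[:1],r[-1:])
Y=((18,90,60),(35,255,255));print(blob(T,*Y,(395,230,500,340)))
O=((3,120,80),(16,255,255));print(blob(T,*O,(390,250,520,330)))
E
```

```text
[ 0.5127 -0.0548  0.0166] [-0.0418  2.4403  2.7129]
[0] [292]
(array([427.3433, 286.2303]), np.int32(903), ((424.7090148925781, 286.7978515625), (24.170799255371094, 65.21720886230469), 5.04245138168335))
(array([421.1667, 288.3333]), np.int32(6), ((421.5, 288.5), (1.0, 3.0), 90.0))
```

Request:
carry_out([
  [0.0075,0,0.0027,0,0,0],
  [0.015,0,0.0055,0,0,0],
  [0.0226,0,0.0082,0,0,0],
  [0.03,0,0.0109,0,0,0],
  [0.0376,0,0.0137,0,0,0],
  [0.0451,0,0.0164,0,0,0],
  [0.0526,0,0.0191,0,0,0],
  [0.06,0,0.0219,0,0,0],
])

```text
clock: 21.82
tool_pos: [0.5095, -0.119, 0.0164]
orientation: [179.9, -20.0, -92.5]
force: [-0.6, 2.9, 1.8]
opening: 0.0875
gripper_force: 1.4
```

```bash
python3 - <<'E'
from h import *
g=U(-92.5);C=np.array([.5094,-.1846,0])
o=telemetry.get_obs();print(o["tool_pos"],o["force"],(o["tool_pos"]-C)@g)
T=viewer.snapshot("top")[:,:,::-1]
# dark-blue frame + top edge: blue mask between strip and rollers; report tab & panel extents
Y=((18,90,60),(35,255,255));print(blob(T,*Y,(435,260,500,315)))
B=((100,120,40),(125,255,255));b=blob(T,*B,(395,230,500,345));print(b)
# tilted top edge world corners at height .13
print([onz("top",p,.128)[:2] for p in cv2.boxPoints(b[2])])
E
```

```text
[ 0.5095 -0.119   0.0164] [-0.6001  2.9431  1.799 ] -0.06552030018373117
(array([460.3148, 284.6358]), np.int32(162), ((460.5, 285.0), (27.0, 6.0), 0.0))
(array([441.2255, 310.4642]), np.int32(377), ((430.5, 305.5), (33.0, 45.0), 90.0))
[array([ 0.5027, -0.1254]), array([ 0.5009, -0.2095]), array([ 0.4401, -0.206 ]), array([ 0.4419, -0.1226])]
```

Request:
carry_out([
  [0.007,0,0.0026,0,0,0],
  [0.014,0,0.0051,0,0,0],
  [0.0207,0,0.0075,0,0,0],
  [0.0273,0,0.0099,0,0,0],
  [0.0329,0,0.012,0,0,0],
  [0.0376,0,0.0137,0,0,0],
  [0.0404,0,0.0147,0,0,0],
  [0.0404,0,0.0147,0,0,0],
])

```text
clock: 22.88
tool_pos: [0.5074, -0.1618, 0.0164]
orientation: [179.9, -20.0, -92.5]
force: [0.7, 0.3, 0.6]
opening: 0.0879
gripper_force: 0.2
```

```bash
cat >q.py <<'E'
from h import *
g=U(-92.5);l=np.cross(K,g);C=np.array([.5094,-.1846,0])
o=telemetry.get_obs();print(o["tool_pos"],o["force"],(o["tool_pos"]-C)@g)
T=viewer.snapshot("top")[:,:,::-1];S=viewer.snapshot("side")[:,:,::-1]
cv2.imwrite("pics/t11.png",T);cv2.imwrite("pics/s11.png",S)
m=cv2.inRange(cv2.cvtColor(T,cv2.COLOR_BGR2HSV),(18,90,60),(35,255,255))
n,L,s,c=cv2.connectedComponentsWithStats(m[230:345,395:530])
for j in range(1,n):
    if s[j,4]>15:
        x,y=c[j]+[395,230];print("yellow",x,y,s[j],[((onz("top",(x,y),z)-C)@np.c_[g,l]) for z in(0,.155)])
m=cv2.inRange(cv2.cvtColor(T,cv2.COLOR_BGR2HSV),(100,120,40),(125,255,255))
n,L,s,c=cv2.connectedComponentsWithStats(m[230:345,395:530])
for j in range(1,n):
    if s[j,4]>15: print("blue",c[j]+[395,230],s[j]+[395,230,0,0,0])
m=cv2.inRange(cv2.cvtColor(S,cv2.COLOR_BGR2HSV),(18,90,60),(35,255,255))
n,L,s,c=cv2.connectedComponentsWithStats(m[300:480,300:520])
for j in range(1,n):
    if s[j,4]>15: print("side y",c[j]+[300,300],s[j]+[300,300,0,0,0])
E
python3 q.py
```

```text
[ 0.5074 -0.1618  0.0164] [0.6684 0.3321 0.63  ] -0.022714983636805137
yellow 478.13978494623655 285.3440860215054 [75 53 17  6 93] [array([0.1117, 0.0056]), array([ 0.0641, -0.0007])]
blue [464.0029 261.1797] [430 250  46  33 345]
blue [463.6061 311.3855] [431 289  46  34 358]
side y [343.     349.9375] [341 347   5   6  16]
side y [421.949  352.6531] [412 346  22  15  98]
side y [364.884  411.5304] [343 397  48  31 543]
```

```bash
python3 - <<'E'
from h import *
g=U(-92.5);l=np.cross(K,g);C=np.array([.5094,-.1846,0]);G=np.c_[g,l]
f=lambda u,v,z:(onz("top",(u,v),z)-C)@G
print("then: L",f(446.5,284.6,.136)[0]-.0725+.0428,"R",f(474,284.6,.161)[0]-.115+.0428)
print("now L",f(469.5,285.3,.136)[0]-.0725, "lat",f(478,285.3,.15))
T=cv2.imread("pics/t11.png");m=cv2.inRange(cv2.cvtColor(T,cv2.COLOR_BGR2HSV),(100,120,40),(125,255,255))
for r in(251,253,255,258,314,317,319,321): print(r,np.nonzero(m[r,395:530])[0][[0,-1]]+395 if m[r,395:530].any() else None, end=" ")
ys=np.nonzero(m[:,440:470].any(1))[0];print([y for y in ys if 230<y<345][0],[y for y in ys if 230<y<345][-1])
print(f(430,253,.0076),f(431,320,.0076), "right",f(475.5,253,.136),f(477,320,.136))
E
```

```text
then: L -0.018430615104169303 R -0.017393711590907766
now L -0.018583083174019868 lat [ 0.0654 -0.0004]
251 [451 474] 253 [432 474] 255 [430 475] 258 [469 475] 314 [470 476] 317 [431 476] 319 [431 476] 321 [444 476] 250 321
[0.0087 0.0715] [ 0.0096 -0.0689] right [0.0663 0.0603] [ 0.0665 -0.0635]
```

Request:
carry_out([
  [0.0047,0,0.0017,0,0,0],
  [0.0094,0,0.0034,0,0,0],
  [0.0127,0,0.0046,0,0,0],
  [0.0155,0,0.0056,0,0,0],
  [0.0155,0,0.0056,0,0,0],
])

```text
clock: 23.6
tool_pos: [0.5067, -0.1783, 0.0164]
orientation: [179.9, -20.0, -92.5]
force: [0.4, 0.5, 0.4]
opening: 0.0876
gripper_force: 0.1
```

Request:
carry_out([
  [-0.008,0,-0.005,0,0,0],
  [-0.03,0,-0.02,0,0,0],
  [-0.07,0,-0.05,0,0,0],
  [-0.11,0,-0.09,0,0,0],
  [-0.14,0,-0.13,0,0,0],
  [-0.16,0,-0.17,0,0,0],
  [-0.19,0,-0.2,0,0,0],
  [-0.19,0,-0.2,0,0,0],
])

```text
clock: 24.6
tool_pos: [0.5188, 0.0724, 0.1409]
orientation: [-179.9, -19.8, -92.3]
force: [-0.6, 0.7, -0.9]
opening: 0.0874
gripper_force: 0.0
```

```bash
python3 - <<'E'
from h import *
g=U(-92.5);l=np.cross(K,g);C=np.array([.5094,-.1846,0]);G=np.c_[g,l]
f=lambda u,v,z:(onz("top",(u,v),z)-C)@G
o=telemetry.get_obs();print(o["clock"],o["tool_pos"])
T=viewer.snapshot("top")[:,:,::-1];cv2.imwrite("pics/t12.png",T)
h=cv2.cvtColor(T,cv2.COLOR_BGR2HSV)
m=cv2.inRange(h,(18,90,60),(35,255,255))
n,L,s,c=cv2.connectedComponentsWithStats(m[230:345,395:530])
for j in range(1,n):
    if s[j,4]>10:
        x,y=s[j,:2]+[395,230];print("yellow",x,y,s[j]); print(f(x-.5,y+s[j,3]/2-.5,.136)-[.0725,0])
m=cv2.inRange(h,(100,120,40),(125,255,255))
for r in range(246,328,3):
    q=np.nonzero(m[r,395:530])[0]+395
    if len(q): print(r,q[0],q[-1],f(q[0]-.5,r,.0076)+[.0059,0],f(q[-1]+.5,r,.126)-[.0876,0])
E
```

```text
24.6 [0.5188 0.0724 0.1409]
yellow 416 254 [ 21  24   9  66 536]
[-0.1188 -0.0046]
yellow 480 283 [85 53  7  6 39]
[-0.     -0.0002]
yellow 502 282 [107  52   5   7  30]
[0.0408 0.0017]
252 450 483 [0.056  0.0745] [-0.0031  0.0636]
255 426 483 [0.005 0.067] [-0.0032  0.0579]
258 426 483 [0.0049 0.0606] [-0.0034  0.0522]
261 426 483 [0.0049 0.0543] [-0.0035  0.0465]
264 426 483 [0.0048 0.0479] [-0.0036  0.0408]
267 426 483 [0.0048 0.0415] [-0.0038  0.0351]
270 426 483 [0.0047 0.0352] [-0.0039  0.0295]
273 426 483 [0.0047 0.0288] [-0.004   0.0238]
276 426 484 [0.0047 0.0225] [-0.0023  0.0182]
279 426 483 [0.0046 0.0162] [-0.0043  0.0126]
282 426 479 [0.0046 0.0099] [-0.0119  0.0068]
285 426 426 [0.0045 0.0036] [-0.1114 -0.001 ]
288 426 478 [ 0.0045 -0.0027] [-0.014  -0.0045]
291 426 484 [ 0.0044 -0.009 ] [-0.0029 -0.0098]
294 426 484 [ 0.0044 -0.0153] [-0.003  -0.0154]
297 426 484 [ 0.0043 -0.0215] [-0.0032 -0.021 ]
300 426 484 [ 0.0043 -0.0278] [-0.0033 -0.0265]
303 426 484 [ 0.0043 -0.034 ] [-0.0034 -0.0321]
306 426 484 [ 0.0042 -0.0402] [-0.0036 -0.0376]
309 426 484 [ 0.0042 -0.0465] [-0.0037 -0.0432]
312 426 484 [ 0.0041 -0.0527] [-0.0038 -0.0487]
315 426 484 [ 0.0041 -0.0589] [-0.0039 -0.0542]
318 427 485 [ 0.0061 -0.065 ] [-0.0022 -0.0597]
321 451 484 [ 0.0561 -0.0701] [-0.0042 -0.0652]
```

The mirror's bottom edge is within about 5 mm of the strip's centre line, centred and square. The gripper is clear, so I'll hand in.

```bash
python3 -c "
from plant import workorder;print(workorder.close_job())"
```

```text
the job is handed in; nothing more can be done
None
```

The mirror stands on its opened leg under the rollers, its bottom edge centred and square on the yellow strip (within about 5 mm by the top camera), and the job is handed in; the hand-in returned no verdict.

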